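# Roll a sample vial home into the reading head

## Robot

A 6-joint arm with a two-finger parallel gripper is mounted at the origin on a cart in front of the work surface, level with it; the furniture and walls round the work are solid. World frame = base frame: x ahead of the robot, y to its left, z up, the work surface at z = 0. Lengths are in m, angles in rad, forces in N, time in s.
With the tool pointing down it reaches from about 0.375 to 0.975 m from the base axis. Payload 3.8 kg.
Tool frame: the origin (TCP) lies at the very end of the fingers, on their centre line; the grasp point (between the pads) lies 19 mm behind it; z points along the fingers, y is the direction in which the jaws open and shut (so a half turn about z gives the same grasp; the last joint's range is limited). The gripper opens to 85 mm and grips with 20 to 120 N. Pads are 22 mm wide; open, the fingers measure 114 mm over their backs; the gripper's body (76 mm by 85 mm) begins 54 mm behind the grasp point. The pads swing forward as they close: fully open they stand 13 mm farther back than shut.
Start: joints at [1.269, 0.264, 1.604, -0, 1.274, -0.037], TCP at [0.177, 0.651, 0.231] pointing down, gripper open.
Joint ranges: [-2.63, 2.63], [-0.94, 2.18], [0.31, 2.57], [-1.31, 4.45], [0, 2.66], [-2.55, 2.55]. Speed limits (rad/s): [2.57, 2.57, 3.14, 3.14, 3.14, 3.14].

## Interface

Orientations are given as a unit quaternion [x, y, z, w].
In Python, from rig import * gives the robot as it stands.
- The arm moves only by the tool arm_command, never from a script. Its argument "commands" is a list of rows, each a list of 7 numbers: the shift along the tool's x, y, z in m, then the turn, a rotation vector about the tool's x, y, z in rad, then the closure, from -1 (fully open) to 1 (shut). A call has 1 to 20 rows; each row is the pose to reach, as a shift and turn from the pose measured when the call began, along the tool's axes at that moment; what a row does not reach only later rows make up. A row lasts 1/8 s, in which the tool goes at most 62.5 mm and 10.7 degrees, less where a joint would pass 70% of its speed; a pose out of reach is approached as far as the arm can. A call with a gripper value outside its range is refused whole. The fingers move at their own pace and stop on an object; the grip force is fixed at half the most. Time passes only in rows, so rows that repeat a pose let the fingers close. It gives the time, the measured TCP pose, the force and the opening at its end, in the units of the state.
- get_obs(): the state, without advancing time (a new reading comes with each control period).
- camera(name): name is "scene" or "side" or "wrist"; returns a dict with "color" (384x512x3 uint8, red, green, blue), "vfov" (degrees; the focal length in pixels is half the picture's height over the tangent of half this angle, whatever the lens; pixels are square), "cx", "cy" (the principal point, pixels), "rvec" (rotation vector, rad) and "tvec" (3), from world to camera coordinates, as OpenCV has them. Camera axes: x right, y down, z forward; pixel columns grow to the right and rows downward; lengths in m; the calibration is good to about 2 mm. A picture is of the moment at which its call begins. There is no depth.
- sign_off(): hands the job in, once; it reports no verdict.
The state is a dict: "clock": time; "joint_pos": joint angles; "joint_velocities": joint speeds; "tau": joint torques, N m; "position": TCP position; "tcp_rot": TCP orientation; "contact_force": force on the tool from outside, world axes, zero at the start; "ft_torque": the same for the moment, N m; "finger_gap": finger opening in m.
Only numpy, scipy, OpenCV 4.12 (cv2) and the standard library are available. Lean on these libraries where they do the work, as an engineer would, in place of code of your own. Each camera call takes 0.05 s, during which the arm holds its last target.

## Task

Take the paddle with the orange handle off its green-edged mat and, with its smooth black face, gently roll the amber vial along the metal track until it has passed right between the two orange spring rollers of the blue reading head and is caught behind them, held against the sprung buffer. Push the vial only with the paddle, never hard (stay well under 12 N) and without letting it race ahead; then stand the paddle upright back on its mat and let go of it. Leave the glassware and other things around it alone.

Things in the scene. Friction and masses are not known exactly. Their poses are not given: they have to be found in the camera images.
- track: level metal feed track with grey side rails, 360 mm long (x), 111 wide, fixed. Origin: centre of its underside on the worktop; x is the way the vial must travel, z up. Floor 12 mm above the worktop, rails 87 mm apart inside and 9 mm above the floor. A blue reading head is clamped over its +x part, its roller line anywhere from x = +50 to +110 mm: this place is not given, feel or see it
- vial: amber vial with white cap, a plain cylinder 28 mm in diameter and 84 mm long, about 70 g, lying across the track on its floor, free to roll. Origin at its centre, 26 mm above the worktop; y is its long axis, x and z turn as it rolls. Starts with its centre at x = -90 to -65 mm of the track
- paddle_grip (a point): point on the centre line of the paddle's orange handle, 100 mm above the paddle's underside. Handle: upright square bar 24x24 mm, 8 to 125 mm above the underside. Foot 36 (x) by 60 (y) mm, on which it stands by itself. At its front a blade 60 mm wide (y), 44 mm high, its flat, slick black face 18 mm in +x of the centre line; +x points out of that face, z up. 160 g
- mat: flat square mat with a green edge, 130x130 mm and 3 mm thick, on which the paddle stands at the start and must stand again; fixed. Origin at the centre of its underside
- plunger_left (a joint): travel (m) of the spring roller on the track's left (+y) side: 0 = fully out, about 3 mm while a vial passes, stop at 6.5 mm. The rollers (orange, 20 mm in diameter, upright axes, at the vial's height) reach 3 mm over each end of the vial. Pushing it in between takes about 4 N; then the force falls almost to nothing for some 20 mm, until they spring out behind it
- plunger_right (a joint): the same for the roller on the track's right (-y) side. The head's blocks are 165 mm wide over all, up to 49 mm above the worktop, and open above between the side blocks; its cross head stands 52 mm beyond the roller line
- buffer (a joint): travel (m) of the head's black sprung buffer: 0 = untouched, grows in +x of the track as the vial presses it, 0.8 N per mm, hard stop at 10 mm. A vial caught behind the rollers keeps it pressed in by about 3 mm; its centre is then 21 mm beyond the roller line
- flask: bystander, to be left alone: conical glass flask with pink contents, 65x106 mm; origin at the centre of its underside
- petri: bystander, to be left alone: flat clear petri dish, 64 mm across, 14 mm high; origin at the centre of its underside
- tape: bystander, to be left alone: roll of beige label tape lying flat, 74 mm across, 19 mm high; origin at the centre of its underside
- lab_timer: bystander, to be left alone: white lab timer, 62x64x18 mm; origin at the centre of its underside
- yellow_beaker: bystander, to be left alone: small glass beaker with yellow contents, 65 mm across, 69 mm high; origin at the centre of its underside
Things that resemble listed ones, but are neither listed nor needed, are in the scene too. Leave any pink look-alike of the part that bears paddle_grip alone. What is shaped like the vial but brown or pink is not meant.

How it is judged:
By the outcome, as a careful person would: the job done as asked, in the order asked, and still so for the second after the job is handed in, with the robot touching nothing.
It also fails if it takes over 64 s, if anything falls off the work surface, if the arm or the gripper's body presses on something with over 40 N, if the wrist force passes 120 N, or if a joint passes its speed limit or range.

## Working session

There is one attempt and no reset: what is moved stays moved. The work goes in short steps, Python scripts to look and compute and a tool call to move; the robot and the scene stay as the last step left them, time stands still between calls to the robot, and variables do not carry over. Pictures are saved under pics/ and viewed, and the job is handed in when it is done.

Besides the shell and the picture viewer there is one more tool, called after "Call:" by a JSON object that holds its "fn" and its "kwargs", one argument or row to a line. arm_command: Moves the arm, as the interface text tells. Its arguments: {"type":"object","properties":{"commands":{"type":"array","items":{"type":"array","items":{"type":"number"}}}},"required":["commands"]}

```bash
mkdir -p pics; ls; cat > h.py <<'E'
from rig import *
import numpy as np, cv2
from scipy.spatial.transform import Rotation as R
def snap(name,fn):
    c=camera(name); cv2.imwrite('pics/'+fn,cv2.cvtColor(c['color'],cv2.COLOR_RGB2BGR)); np.save('pics/'+fn[:-4]+'.npy',c,allow_pickle=True); return c
def load(fn): return np.load('pics/'+fn+'.npy',allow_pickle=True).item()
def f_(c): return c['color'].shape[0]/2/np.tan(np.radians(c['vfov'])/2)
def ray(c,u,v):
    M=R.from_rotvec(np.ravel(c['rvec'])).as_matrix(); t=np.ravel(c['tvec']); f=f_(c)
    d=M.T@np.array([(u-c['cx'])/f,(v-c['cy'])/f,1]); return -M.T@t, d/np.linalg.norm(d)
def onz(c,u,v,z):
    o,d=ray(c,u,v); return o+d*(z-o[2])/d[2]
def proj(c,p):
    M=R.from_rotvec(np.ravel(c['rvec'])).as_matrix(); q=M@np.array(p)+np.ravel(c['tvec']); return q[:2]/q[2]*f_(c)+[c['cx'],c['cy']]
def tri(rs):
    A=np.zeros((3,3));b=np.zeros(3)
    for o,d in rs:
        P=np.eye(3)-np.outer(d,d);A+=P;b+=P@o
    p=np.linalg.solve(A,b); return p,[np.linalg.norm((np.eye(3)-np.outer(d,d))@(p-o)) for o,d in rs]
E
python3 - <<'E'
from h import *
np.set_printoptions(precision=4,suppress=True)
print(get_obs())
for n in ['scene','side','wrist']:
    c=snap(n,n+'0.png'); print(n,c['vfov'],c['cx'],c['cy'],ray(c,256,192))
E
```

```text
pics
{'clock': 0.0, 'joint_pos': array([ 1.2691,  0.2648,  1.6054,  0.    ,  1.2737, -0.0369]), 'joint_velocities': array([-0.0009, -0.0019, -0.002 ,  0.0015, -0.0006, -0.    ]), 'tau': array([  0.001 , -51.5109, -36.731 ,  -0.0001,   0.0132,   0.    ]), 'position': array([0.1765, 0.6508, 0.23  ]), 'tcp_rot': array([ 0.132 ,  0.9912, -0.0011, -0.0002]), 'contact_force': array([-0.0281, -0.5161,  0.1831]), 'ft_torque': array([ 0.0269, -0.0278,  0.0269]), 'finger_gap': 0.08526901208152302}
scene 43.616619185693494 252.60966207357586 182.69674574667962 (array([-0.4738,  0.7304,  1.2181]), array([ 0.5655, -0.4625, -0.6828]))
side 53.582521373059514 254.3877652157658 185.67816604267313 (array([0.4553, 0.6214, 1.1212]), array([ 0.0677, -0.516 , -0.8539]))
wrist 63.382326503891065 256.9739721985367 191.64564193173769 (array([0.0984, 0.6721, 0.3731]), array([ 0.3011, -0.0861, -0.9497]))
```

View pics/scene0.png

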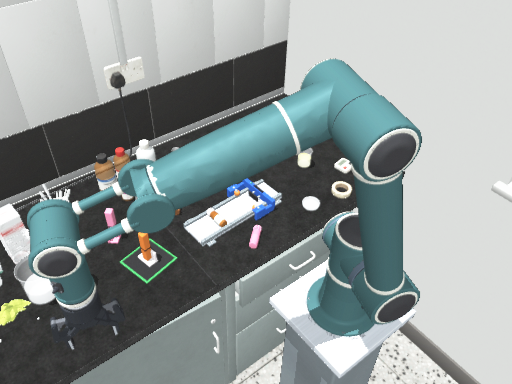

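View pics/side0.png

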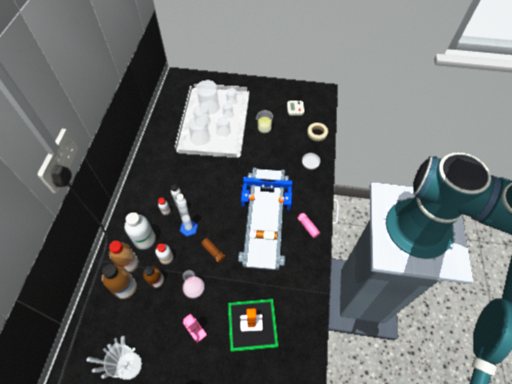

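View pics/wrist0.png

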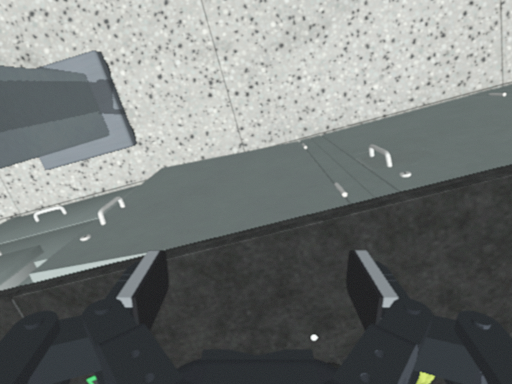

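The side view shows paddle (250,320) on the green mat, the track (240–290,170–270), the vial (265,235), and the blue head (267,190). I'll measure those from two views.

```bash
python3 - <<'E'
from h import *
c=load('side0')['color'][:,:,::-1]; cv2.imwrite('pics/sidez.png',cv2.resize(c[160:360,170:330],None,fx=3,fy=3,interpolation=cv2.INTER_CUBIC)[:600])
c=load('scene0')['color'][:,:,::-1]; cv2.imwrite('pics/scenez.png',cv2.resize(c[170:290,100:300],None,fx=4,fy=4,interpolation=cv2.INTER_CUBIC))
E
```

```text
(no output)
```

View pics/sidez.png

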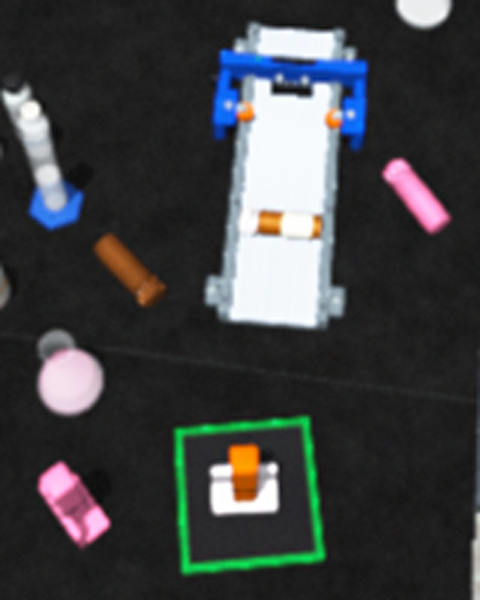

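View pics/scenez.png

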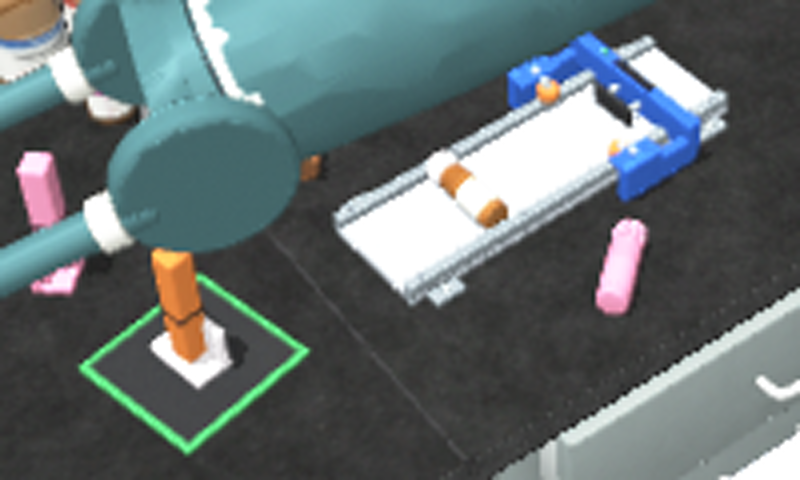

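```bash
python3 - <<'E'
from h import *
np.set_printoptions(precision=4,suppress=True)
for n in ['side0','scene0']:
    c=load(n); hsv=cv2.cvtColor(c['color'],cv2.COLOR_RGB2HSV)
    g=cv2.inRange(hsv,(50,120,80),(75,255,255)); 
    cn=max(cv2.findContours(g,cv2.RETR_EXTERNAL,2)[0],key=cv2.contourArea)
    q=cv2.approxPolyDP(cv2.convexHull(cn),6,True)[:,0]
    P=np.array([onz(c,u,v,.003) for u,v in q]); print(n,'mat',q.tolist(),P[:,:2].tolist(),P.mean(0))
    for i in range(len(P)): print(np.linalg.norm(P[i]-P[i-1]),np.degrees(np.arctan2(*(P[i]-P[i-1])[1::-1])))
    o=cv2.inRange(hsv,(5,170,120),(18,255,255))
    for k in cv2.findContours(o,cv2.RETR_EXTERNAL,2)[0]:
        if cv2.contourArea(k)>4: 
            m=k[:,0].mean(0); print('or',cv2.contourArea(k),cv2.boundingRect(k),m, onz(c,*m,.026))
c=load('side0')
def s(u,v): return 170+u/3,160+v/3
# track floor corners bottom-left, bottom-right; rails
for nm,(u,v),z in [('BLfloor',(229,322),.012),('BRfloor',(327,326),.012),('railL bot',(225,322),.021),('railR bot',(333,326),.021),('railL top',(255,25),.021),('railR top',(346,33),.021),('rolL',(246,112),.026),('rolR',(333,118),.026),('vialL',(241,223),.026),('vialR',(321,226),.026),('pad top',(243,452),.128)]:
    print(nm,onz(c,*s(u,v),z))
E
```

```text
side0 mat [[273, 299], [278, 345], [231, 351], [228, 303]] [[0.44312847084675666, 0.3017409077774326], [0.4147712472403434, 0.4249272573401143], [0.540025292720154, 0.4585491754536797], [0.571413935352829, 0.332084789941537]] [0.4923 0.3793 0.003 ]
0.13182530708603643 -166.69218195508375
0.1264081043653583 102.96352640485979
0.12968812315202094 15.025688969590691
0.1303015260435795 -76.06078562269944
or 109.0 (246, 308, 11, 19) [251.     316.2692] [0.4987 0.365  0.026 ]
or 94.5 (103, 277, 18, 10) [111.4583 281.2083] [0.9191 0.3248 0.026 ]
or 9.0 (145, 275, 7, 5) [147.25 277.5 ] [0.8184 0.2989 0.026 ]
or 10.5 (112, 257, 10, 4) [116.3333 258.8333] [0.9282 0.2561 0.026 ]
or 119.0 (203, 239, 19, 22) [213.9412 251.1765] [0.6401 0.1891 0.026 ]
or 29.5 (257, 231, 6, 7) [259.2 234.4] [0.5102 0.1131 0.026 ]
or 5.0 (250, 196, 4, 4) [251.4 198. ] [ 0.5541 -0.0149  0.026 ]
scene0 mat [[176, 257], [146, 283], [120, 262], [150, 238]] [[0.4458604484488982, 0.30292671456297904], [0.41357827375874406, 0.428587405418517], [0.5353204880249913, 0.45518405483817614], [0.5677495515567459, 0.3300445469693894]] [0.4906 0.3792 0.003 ]
0.12486925278409286 -167.4571432672397
0.12974108073010918 104.40769639202405
0.12461359674931591 12.323609023930736
0.12927312400955085 -75.4717712626186
or 171.5 (138, 234, 13, 26) [144.2973 245.8108] [0.5295 0.3685 0.026 ]
or 9.5 (211, 212, 5, 5) [212.7778 213.8889] [0.5159 0.1112 0.026 ]
BLfloor [0.5346 0.2208 0.012 ]
BRfloor [0.4359 0.2107 0.012 ]
railL bot [0.538  0.2246 0.021 ]
railR bot [0.4301 0.2132 0.021 ]
railL top [ 0.5598 -0.1396  0.021 ]
railR top [ 0.4528 -0.1437  0.021 ]
rolL [ 0.5525 -0.0177  0.026 ]
rolR [ 0.4557 -0.0241  0.026 ]
vialL [0.5379 0.1169 0.026 ]
vialR [0.4543 0.1082 0.026 ]
pad top [0.4967 0.3751 0.128 ]
```

```bash
cat >> h.py <<'E'
np.set_printoptions(precision=4,suppress=True)
def pose():
    o=get_obs(); return o,np.array(o['position']),R.from_quat(o['tcp_rot'])
def down(yaw): # tool z down, tool y at world angle yaw (deg)
    a=np.radians(yaw); y=np.array([np.cos(a),np.sin(a),0]); z=np.array([0,0,-1.]); return R.from_matrix(np.stack([np.cross(y,z),y,z],1))
def cmd(pos,yaw):
    o,p,r=pose(); T=down(yaw)
    print('t',o['clock'],'pos',p,'yaw',np.degrees(np.arctan2(*r.as_matrix()[1::-1,1])),'shift',r.inv().apply(np.array(pos)-p),'rot',(r.inv()*T).as_rotvec(),'F',o['contact_force'],'gap',o['finger_gap'])
E
python3 - <<'E'
from h import *
cmd([.55,.36,.30],104)
E
```

```text
t 0.15 pos [0.1765 0.6509 0.2302] yaw 74.82911233384694 shift [-0.4366 -0.1832 -0.0695] rot [-0.0017 -0.0005 -0.5091] F [-0.0582 -1.1374 -0.3911] gap 0.08561464013430413
```

Call:
{"fn": "arm_command", "kwargs": {
  "commands": [
    [0,0,-0.03,0,0,0,-1],
    [-0.055,-0.023,-0.06,0,0,-0.1,-1],
    [-0.11,-0.046,-0.07,0,0,-0.2,-1],
    [-0.165,-0.069,-0.07,0,0,-0.3,-1],
    [-0.22,-0.092,-0.07,0,0,-0.4,-1],
    [-0.275,-0.115,-0.07,0,0,-0.5,-1],
    [-0.33,-0.138,-0.07,0,0,-0.51,-1],
    [-0.385,-0.161,-0.07,0,0,-0.51,-1],
    [-0.437,-0.183,-0.07,0,0,-0.51,-1],
    [-0.437,-0.183,-0.07,0,0,-0.51,-1],
    [-0.437,-0.183,-0.07,0,0,-0.51,-1]
  ]
}}

```text
clock: 1.52
position: [0.5501, 0.36, 0.2999]
tcp_rot: [-0.122, 0.993, -0.001, -0.001]
contact_force: [-0.4, 0.4, -0.3]
finger_gap: 0.0855
```

```bash
python3 - <<'E'
from h import *
cmd([.55,.36,.30],104)
snap('wrist','w1.png')
snap('side','s1.png');snap('scene','sc1.png')
E
```

```text
t 1.525 pos [0.5501 0.36   0.2999] yaw 103.99955620086202 shift [ 0.      0.     -0.0001] rot [-0.0012 -0.0023 -0.    ] F [-0.3773  0.372  -0.3106] gap 0.0854994463513485
```

View pics/w1.png

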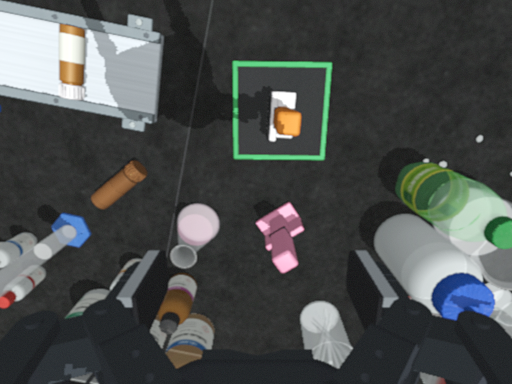

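View pics/sc1.png

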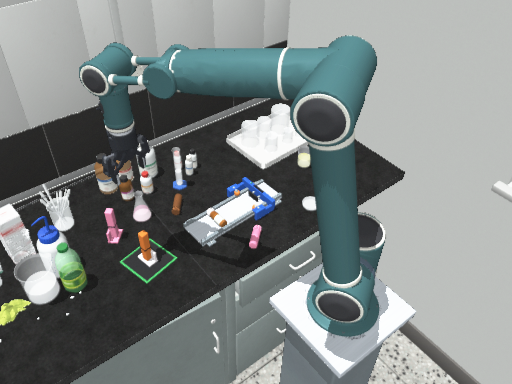

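```bash
python3 - <<'E'
from h import *
c=load('w1')['color'][:,:,::-1]; cv2.imwrite('pics/w1z.png',cv2.resize(c[50:170,220:340],None,fx=5,fy=5,interpolation=cv2.INTER_CUBIC))
cv2.imwrite('pics/w1t.png',cv2.resize(c[0:140,0:180],None,fx=4,fy=4,interpolation=cv2.INTER_CUBIC))
E
```

```text
(no output)
```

View pics/w1z.png

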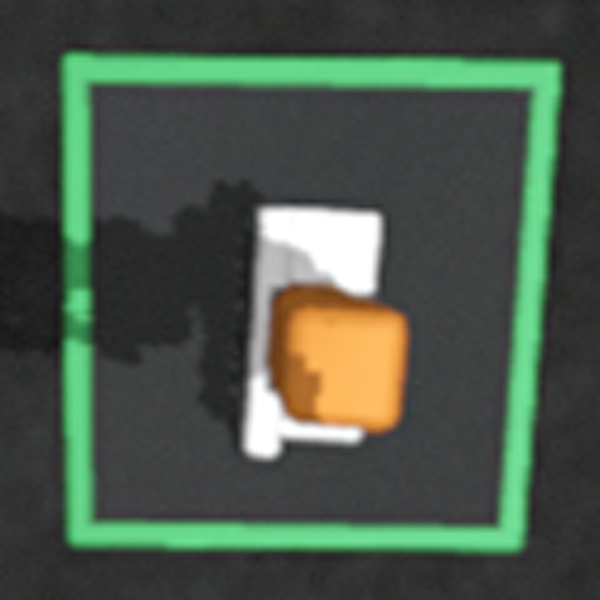

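View pics/w1t.png

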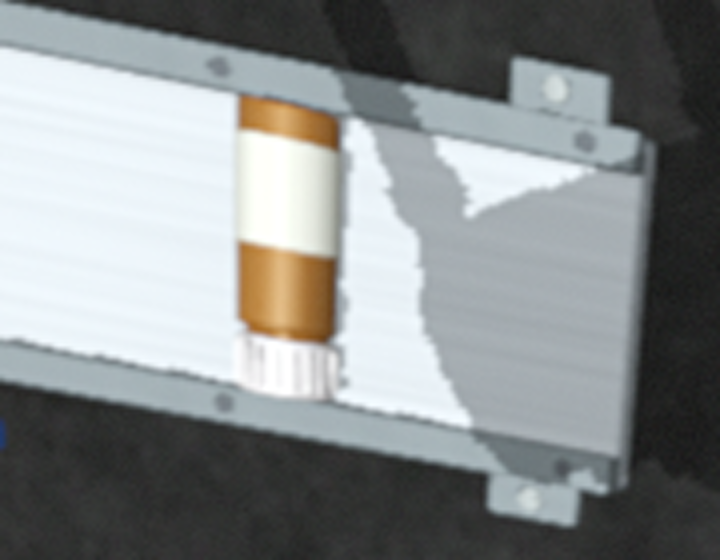

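```bash
python3 - <<'E'
from h import *
c=load('w1')
w=lambda u,v:(220+(u+.5)/5-.5,50+(v+.5)/5-.5)
cs=[onz(c,*w(*p),.128) for p in [(294,310),(408,318),(402,430),(288,425)]]
print(np.array(cs),np.mean(cs,0))
for i in range(4): d=cs[i]-cs[i-1]; print(np.linalg.norm(d),np.degrees(np.arctan2(d[1],d[0])))
a,b=[onz(c,*w(*p),.047) for p in [(259,206),(245,457)]]; d=a-b
print('face',a,b,(a+b)/2,np.linalg.norm(d),np.degrees(np.arctan2(d[1],d[0])))
m=[onz(c,*w(*p),.003) for p in [(62,53),(562,62),(523,552),(68,547)]]; print('mat',np.mean(m,0))
for i in range(4): d=m[i]-m[i-1]; print(np.linalg.norm(d),np.degrees(np.arctan2(d[1],d[0])))
# triangulate handle top centre w/ side & scene
s=load('side0'); sc=load('sc1')
for nm,k in (('side',s),('scene',sc)): print(nm,proj(k,np.mean(cs,0)))
for nm,k in (('side0',s),('sc1',sc)):
  im=k['color'][:,:,::-1]; x,y=proj(k,np.mean(cs,0)).astype(int); print(x,y)
  cv2.imwrite(f'pics/{nm}h.png',cv2.resize(im[y-15:y+35,x-25:x+25],None,fx=10,fy=10,interpolation=cv2.INTER_CUBIC))
w=lambda u,v:((u+.5)/4-.5,(v+.5)/4-.5)
# track: rail top outer edges, end
T={'outNear0':(0,3),'outNear1':(640,132),'outFar0':(0,380),'outFar1':(610,493)}
T={k:onz(c,*w(*v),.021) for k,v in T.items()}; print(T)
for q in ('Near','Far'): d=T[f'out{q}0']-T[f'out{q}1']; print(np.degrees(np.arctan2(d[1],d[0])))
# vial axis ends at z=.026; sides
print('vial', [onz(c,*w(*p),.026) for p in [(290,98),(286,402),(240,250),(338,250)]])
E
python3 - <<'E'
import cv2,numpy as np
a=[cv2.imread(f'pics/{n}h.png') for n in('side0','sc1')]
cv2.imwrite('pics/hh.png',cv2.resize(np.hstack(a),(800,400)))
E
```

```text
[[0.4863 0.3661 0.128 ]
 [0.4824 0.3883 0.128 ]
 [0.5037 0.3933 0.128 ]
 [0.5083 0.3708 0.128 ]] [0.4952 0.3796 0.128 ]
0.02245840970893356 -167.9253750400739
0.02253719460552211 100.04015537468473
0.02191737969369712 13.300561781543284
0.022993314076055954 -78.55841630229762
face [0.4685 0.358  0.047 ] [0.5281 0.37   0.047 ] [0.4983 0.364  0.047 ] 0.06081426403435369 -168.60388024741115
mat [0.4928 0.379  0.003 ]
0.1314785909949426 -166.7468552958529
0.13099665545203373 102.9732138768115
0.13074639935752655 13.295335207919786
0.1310914012608575 -76.7065500909698
side [251.3383 312.5603]
scene [141.9558 232.3836]
251 312
141 232
{'outNear0': array([0.4471, 0.0193, 0.021 ]), 'outNear1': array([0.4357, 0.2091, 0.021 ]), 'outFar0': array([0.5576, 0.0183, 0.021 ]), 'outFar1': array([0.5458, 0.2152, 0.021 ])}
-86.55271259913901
-86.56384174475639
vial [array([0.4522, 0.1073, 0.026 ]), array([0.5414, 0.1115, 0.026 ]), array([0.4988, 0.0949, 0.026 ]), array([0.4915, 0.1244, 0.026 ])]
```

View pics/hh.png

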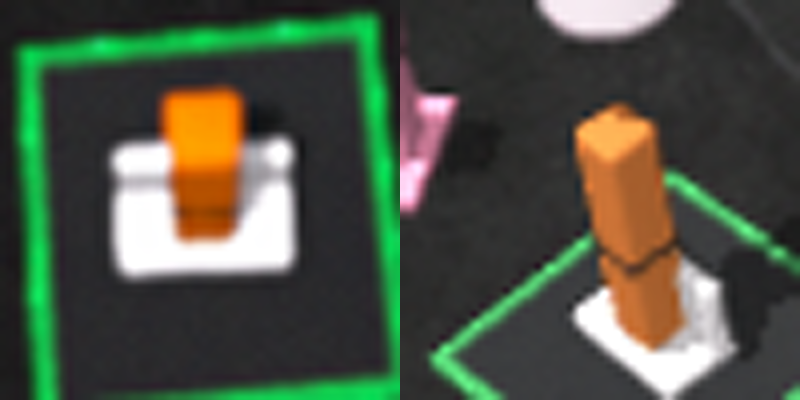

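```bash
python3 - <<'E'
from h import *
w=load('w1');s=load('side0');sc=load('sc1')
print(tri([ray(w,289.6,123.6),ray(s,250.8,312.6),ray(sc,142.7,233.2)]))
print(tri([ray(w,289.6,123.6),ray(s,250.8,312.6)]))
print(tri([ray(w,289.6,123.6),ray(sc,142.7,233.2)]))
p=np.array([.496,.380]);
cmd([*p,.20],101); cmd([*p,.084],101)
E
```

```text
(array([0.4956, 0.3791, 0.1237]), [np.float64(0.0014312391315024129), np.float64(0.0011477230732036053), np.float64(0.001354661098968797)])
(array([0.4957, 0.3799, 0.1276]), [np.float64(0.0008463395907577524), np.float64(0.0008463395907578904)])
(array([0.4945, 0.3793, 0.1247]), [np.float64(0.0011672781969244497), np.float64(0.0011672781969245623)])
t 1.675 pos [0.5492 0.3611 0.3005] yaw 104.15141740900982 shift [0.0469 0.0314 0.1005] rot [-0.0013 -0.0013  0.055 ] F [-1.1717  0.6373 -0.0958] gap 0.08553609553074998
t 1.675 pos [0.5492 0.3611 0.3005] yaw 104.15141740900982 shift [0.0467 0.0316 0.2165] rot [-0.0013 -0.0013  0.055 ] F [-1.1717  0.6373 -0.0958] gap 0.08553609553074998
```

Call:
{"fn": "arm_command", "kwargs": {
  "commands": [
    [0.024,0.016,0.05,0,0,0.045,-1],
    [0.047,0.031,0.1,0,0,0.045,-1],
    [0.047,0.031,0.13,0,0,0.045,-1],
    [0.047,0.031,0.13,0,0,0.045,-1],
    [0.047,0.031,0.13,0,0,0.045,-1]
  ]
}}

```text
clock: 2.3
position: [0.4965, 0.3807, 0.1723]
tcp_rot: [-0.101, 0.995, -0.0, 0.001]
contact_force: [0.6, 0.1, 0.7]
finger_gap: 0.0853
```

```bash
python3 - <<'E'
from h import *
for i in range(2): snap('wrist','w2.png')
cmd([.4955,.3796,.080],101.6)
E
```

```text
t 2.4 pos [0.4974 0.3807 0.1732] yaw 101.58994342719227 shift [ 0.0023 -0.0007  0.0932] rot [ 0.0004  0.0028 -0.0002] F [-0.0167  0.5487  1.0077] gap 0.08547022758085787
```

View pics/w2.png

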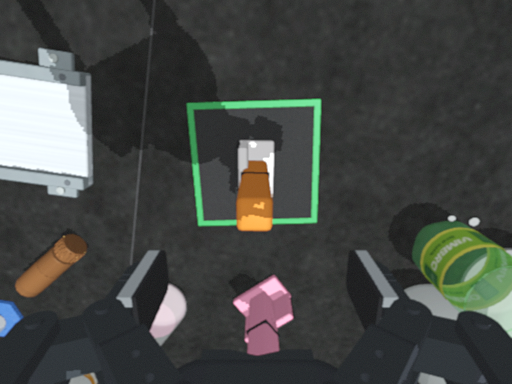

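Call:
{"fn": "arm_command", "kwargs": {
  "commands": [
    [0.002,-0.001,0.03,0,0,0,-1],
    [0.002,-0.001,0.06,0,0,0,-1],
    [0.002,-0.001,0.085,0,0,0,-1],
    [0.002,-0.001,0.093,0,0,0,-1],
    [0.002,-0.001,0.093,0,0,0,-1],
    [0.002,-0.001,0.093,0,0,0,-1]
  ]
}}

```text
clock: 3.15
position: [0.4971, 0.3802, 0.0821]
tcp_rot: [-0.101, 0.995, 0.001, 0.003]
contact_force: [0.7, 0.2, 1.2]
finger_gap: 0.0856
```

```bash
python3 - <<'E'
from h import *
snap('wrist','w3.png')
cmd([.4955,.3796,.080],101.6)
E
```

```text
t 3.2 pos [0.497  0.3802 0.082 ] yaw 101.58127628530632 shift [ 0.0016 -0.0003  0.002 ] rot [ 0.0017  0.0055 -0.0003] F [0.8875 0.7103 0.3473] gap 0.08537386519366653
```

View pics/w3.png

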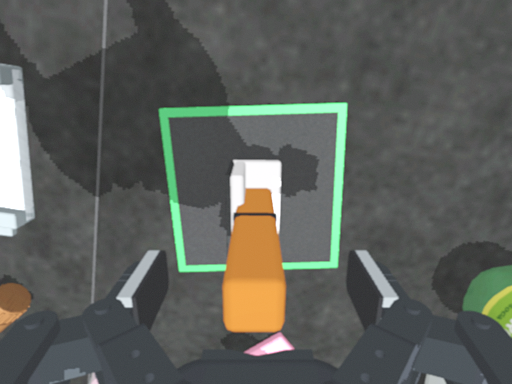

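Call:
{"fn": "arm_command", "kwargs": {
  "commands": [
    [0.001,0,0.001,0,-0.003,0,0],
    [0.001,0,0.001,0,-0.003,0,0.4],
    [0.001,0,0.001,0,-0.003,0,1],
    [0.001,0,0.001,0,-0.003,0,1],
    [0.001,0,0.001,0,-0.003,0,1],
    [0.001,0,0.001,0,-0.003,0,1],
    [0.001,0,0.001,0,-0.003,0,1],
    [0.001,0,0.001,0,-0.003,0,1]
  ]
}}

```text
clock: 4.2
position: [0.4961, 0.3799, 0.0812]
tcp_rot: [-0.101, 0.995, 0.001, 0.004]
contact_force: [-0.6, -0.9, 3.1]
finger_gap: 0.0231
```

```bash
python3 - <<'E'
from h import *
snap('wrist','w4.png')
cmd([.4955,.3796,.083],101.6); print(get_obs()['tcp_rot'])
E
```

```text
t 4.25 pos [0.4961 0.3799 0.0812] yaw 101.58583013758692 shift [ 0.0007 -0.0002 -0.0018] rot [ 0.0015  0.0086 -0.0003] F [-0.0043 -1.4692  2.916 ] gap 0.02340134032612188
[-0.1009  0.9949  0.0012  0.0042]
```

View pics/w4.png

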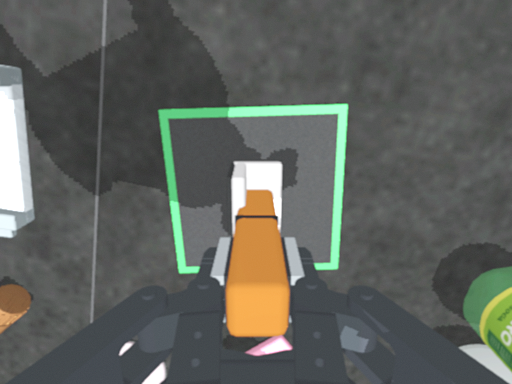

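```bash
python3 - <<'E'
from h import *
cmd([.4935,.167,.17],93.5)
E
```

```text
t 4.25 pos [0.4961 0.3799 0.0812] yaw 101.58583013758692 shift [ 0.0446 -0.2079 -0.0895] rot [0.0021 0.0085 0.1411] F [-0.0043 -1.4692  2.916 ] gap 0.02340134032612188
```

Call:
{"fn": "arm_command", "kwargs": {
  "commands": [
    [0,0,-0.02,0,0,0,1],
    [0,0,-0.05,0,0,0,1],
    [0,0,-0.08,0,0,0,1],
    [0.01,-0.045,-0.09,0,0,0.03,1],
    [0.02,-0.09,-0.09,0,0,0.06,1],
    [0.03,-0.135,-0.09,0,0,0.1,1],
    [0.04,-0.175,-0.09,0,0,0.13,1],
    [0.045,-0.208,-0.09,0,0,0.141,1],
    [0.045,-0.208,-0.09,0,0,0.141,1],
    [0.045,-0.208,-0.09,0,0,0.141,1],
    [0.045,-0.208,-0.09,0,0,0.141,1]
  ]
}}

```text
clock: 5.62
position: [0.4932, 0.1678, 0.1708]
tcp_rot: [-0.031, 1.0, 0.002, 0.004]
contact_force: [0.3, -0.2, -1.6]
finger_gap: 0.0233
```

```bash
python3 - <<'E'
from h import *
snap('wrist','w5.png');snap('side','s5.png')
cmd([.4935,.167,.094],93.5)
c=load('s5')['color'][:,:,::-1]; cv2.imwrite('pics/s5z.png',cv2.resize(c[160:310,200:330],None,fx=4,fy=4,interpolation=cv2.INTER_CUBIC))
E
```

```text
t 5.725 pos [0.4931 0.1677 0.1706] yaw 93.57640587607216 shift [ 0.0003 -0.001   0.0765] rot [0.0029 0.0084 0.0013] F [-0.2704 -0.1561 -2.5211] gap 0.023272451100954505
```

View pics/w5.png

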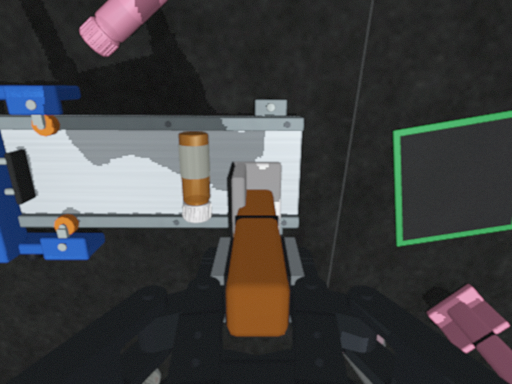

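View pics/s5z.png

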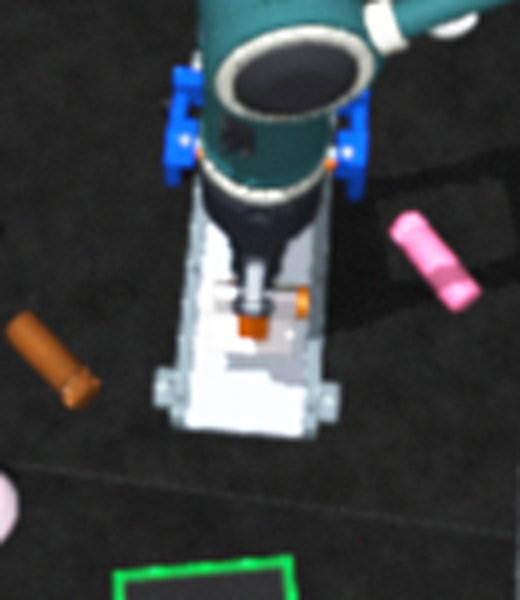

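```bash
python3 - <<'E'
from h import *
c=load('w5')['color'][:,:,::-1]; cv2.imwrite('pics/w5z.png',cv2.resize(c[75:270,0:320],None,fx=2.5,fy=2.5,interpolation=cv2.INTER_CUBIC))
E
```

```text
(no output)
```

View pics/w5z.png

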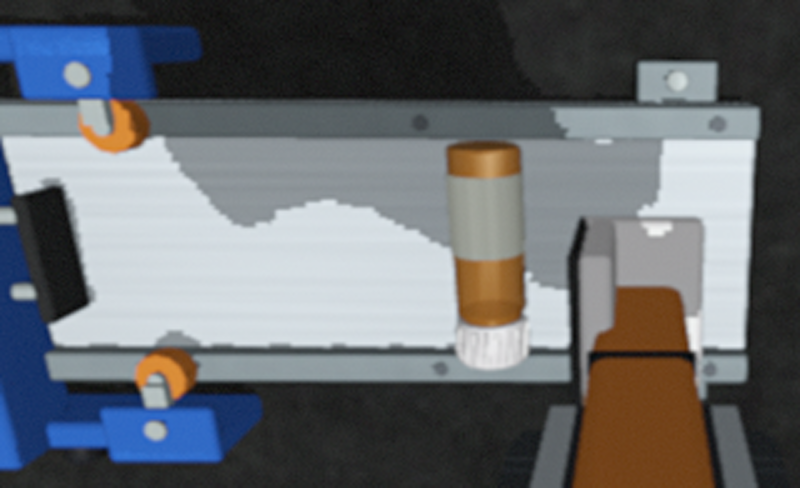

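```bash
python3 - <<'E'
from h import *
c=load('w5'); w=lambda u,v:((u+.5)/2.5-.5,75+(v+.5)/2.5-.5)
def ang(a,b): d=b-a; return np.degrees(np.arctan2(d[1],d[0]))
P={k:onz(c,*w(*p),z) for k,p,z in [('nO1',(758,103),.021),('nO0',(200,100),.021),('nI1',(756,137),.021),('nI0',(170,137),.021),('fI1',(748,351),.021),('fI0',(210,349),.021),('fO1',(746,383),.021),('fO0',(210,382),.021),
 ('rolN',(116,126),.031),('rolF',(166,375),.031),('vN',(484,147),.026),('vF',(492,355),.026),('vL',(451,240),.026),('vR',(525,240),.026),('bladeT0',(584,218),.137),('bladeT1',(573,256),.137)]}
for k,v in P.items(): print(k,v)
for a,b in [('nO1','nO0'),('nI1','nI0'),('fI1','fI0'),('fO1','fO0'),('vN','vF'),('rolN','rolF')]: print(a,b,ang(P[a],P[b]))
for y in (.2,.0):
  f=lambda a,b: P[a][0]+(y-P[a][1])*(P[b][0]-P[a][0])/(P[b][1]-P[a][1])
  print(y,[f(a,b) for a,b in [('nO1','nO0'),('nI1','nI0'),('fI1','fI0'),('fO1','fO0')]])
E
```

```text
nO1 [0.4343 0.2072 0.021 ]
nO0 [0.4456 0.0036 0.021 ]
nI1 [0.4466 0.2078 0.021 ]
nI0 [ 0.4597 -0.0091  0.021 ]
fI1 [0.5326 0.2138 0.021 ]
fI0 [ 0.5446 -0.0043  0.021 ]
fO1 [0.5469 0.2144 0.021 ]
fO0 [ 0.5595 -0.006   0.021 ]
rolN [ 0.4553 -0.0219  0.031 ]
rolF [ 0.5523 -0.0173  0.031 ]
vN [0.4556 0.1079 0.026 ]
vF [0.5383 0.1107 0.026 ]
vL [0.4916 0.0952 0.026 ]
vR [0.4899 0.1233 0.026 ]
bladeT0 [0.4534 0.152  0.137 ]
bladeT1 [0.4627 0.1497 0.137 ]
nO1 nO0 -86.82455761343913
nI1 nI0 -86.53444809680691
fI1 fI0 -86.83548115298585
fO1 fO0 -86.73401618435199
vN vF 1.9542266222800722
rolN rolF 2.7220674245291585
0.2 [np.float64(0.4346562772484791), np.float64(0.44704257136061126), np.float64(0.5333203267996361), np.float64(0.5476950868943704)]
0.0 [np.float64(0.44575202507450673), np.float64(0.45915440344608793), np.float64(0.544377827322504), np.float64(0.5591078847543671)]
```

Call:
{"fn": "arm_command", "kwargs": {
  "commands": [
    [0,0.004,0.03,0,0,0.006,1],
    [0,0.004,0.055,0,0,0.006,1],
    [0,0.004,0.073,0,0,0.006,1],
    [0,0.004,0.077,0,0,0.006,1],
    [0,0.004,0.077,0,0,0.006,1],
    [0,0.004,0.077,0,0,0.006,1]
  ]
}}

```text
clock: 6.48
position: [0.4945, 0.1723, 0.0947]
tcp_rot: [-0.028, 1.0, 0.002, 0.005]
contact_force: [-0.6, -0.3, -1.6]
finger_gap: 0.0233
```

```bash
python3 - <<'E'
from h import *
snap('wrist','w6.png')
cmd([.4934,.1608,.094],93.25)
for i in range(5): snap('scene','sc6.png'); o=get_obs(); print(o['contact_force'],o['position'])
E
```

```text
t 6.525 pos [0.4944 0.1723 0.0948] yaw 93.23402207907142 shift [ 0.0017 -0.0114  0.0007] rot [ 0.0035  0.0104 -0.0003] F [-0.3644  0.5223 -2.8369] gap 0.02299426724859179
[-0.492   0.1892 -2.1739] [0.4943 0.1722 0.0946]
[-0.0405 -0.7039 -1.258 ] [0.4942 0.1722 0.0945]
[-0.3827  0.4252 -1.66  ] [0.494  0.1721 0.0943]
[-0.766  -0.0088 -0.9608] [0.4938 0.1721 0.0942]
[ 0.5994 -0.2298 -0.847 ] [0.4937 0.172  0.094 ]
```

View pics/w6.png

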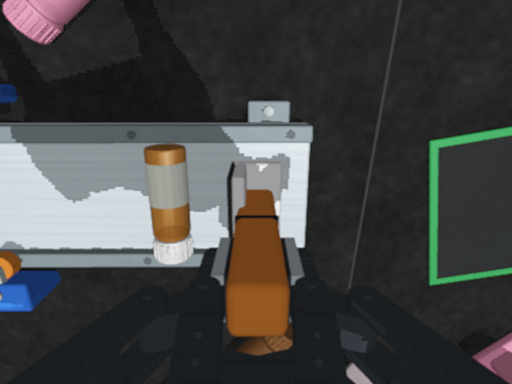

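View pics/sc6.png

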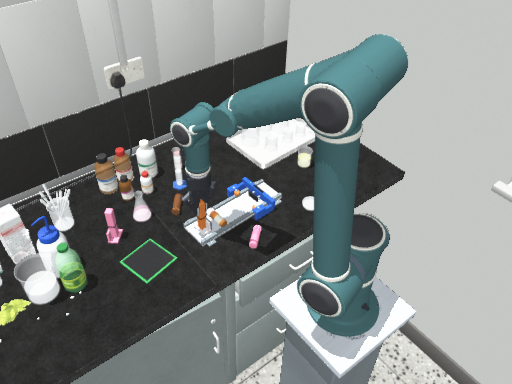

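Call:
{"fn": "arm_command", "kwargs": {
  "commands": [
    [0.001,-0.004,0,0,0,0,1],
    [0.001,-0.008,0,0,0,0,1],
    [0.001,-0.012,0,0,0,0,1],
    [0.001,-0.016,0,0,0,0,1],
    [0.001,-0.019,0,0,0,0,1],
    [0.001,-0.022,0,0,0,0,1],
    [0.001,-0.024,0,0,0,0,1],
    [0.001,-0.025,0,0,0,0,1],
    [0.001,-0.026,0,0,0,0,1]
  ]
}}

```text
clock: 7.9
position: [0.4942, 0.146, 0.0939]
tcp_rot: [-0.028, 1.0, 0.002, 0.005]
contact_force: [0.4, 0.1, -1.7]
finger_gap: 0.0231
```

```bash
python3 - <<'E'
from h import *
c=snap('wrist','w7.png')['color'][:,:,::-1]
cv2.imwrite('pics/w7z.png',cv2.resize(c[90:290,90:320],None,fx=3,fy=3,interpolation=cv2.INTER_CUBIC))
cmd([.4934,.1408,.094],93.25)
E
```

```text
t 7.95 pos [0.4942 0.1459 0.0939] yaw 93.23820085641371 shift [ 0.0011 -0.0051 -0.0001] rot [ 0.0031  0.0091 -0.0002] F [-0.0835 -0.0279 -1.651 ] gap 0.023235164053008805
```

View pics/w7z.png

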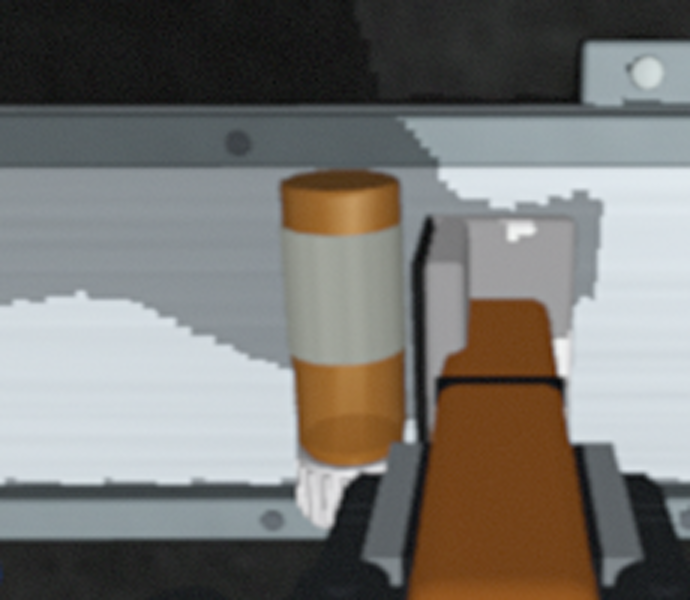

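Call:
{"fn": "arm_command", "kwargs": {
  "commands": [
    [0,-0.001,0,0,0,0,1],
    [0,-0.002,0,0,0,0,1],
    [0,-0.003,0,0,0,0,1],
    [0,-0.004,0,0,0,0,1],
    [0,-0.005,0,0,0,0,1],
    [0,-0.006,0,0,0,0,1],
    [0,-0.007,0,0,0,0,1],
    [0,-0.008,0,0,0,0,1],
    [0,-0.009,0,0,0,0,1],
    [0,-0.01,0,0,0,0,1],
    [0,-0.011,0,0,0,0,1],
    [0,-0.012,0,0,0,0,1],
    [0,-0.013,0,0,0,0,1],
    [0,-0.014,0,0,0,0,1],
    [0,-0.015,0,0,0,0,1],
    [0,-0.0165,0,0,0,0,1],
    [0,-0.018,0,0,0,0,1],
    [0,-0.0195,0,0,0,0,1],
    [0,-0.021,0,0,0,0,1],
    [0,-0.023,0,0,0,0,1]
  ]
}}

```text
clock: 10.45
position: [0.4955, 0.1228, 0.0938]
tcp_rot: [-0.028, 1.0, 0.002, 0.004]
contact_force: [-0.7, 0.5, -2.3]
finger_gap: 0.0231
```

```bash
python3 - <<'E'
from h import *
c=snap('wrist','w8.png')['color'][:,:,::-1]
cv2.imwrite('pics/w8z.png',cv2.resize(c[90:290,60:320],None,fx=3,fy=3,interpolation=cv2.INTER_CUBIC))
cmd([.4934,.1408,.094],93.25)
E
```

```text
t 10.5 pos [0.4955 0.1226 0.0938] yaw 93.2369597920022 shift [ 0.0011  0.0183 -0.0001] rot [ 0.0029  0.0091 -0.0002] F [-0.4737 -0.5279 -2.1743] gap 0.02338908856652998
```

View pics/w8z.png

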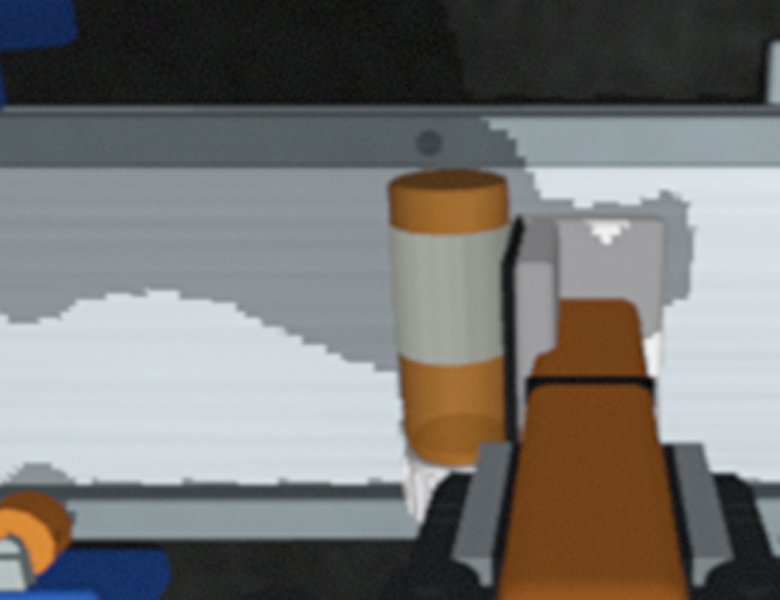

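Call:
{"fn": "arm_command", "kwargs": {
  "commands": [
    [0,-0.001,0,0,0,0,1],
    [0,-0.003,0,0,0,0,1],
    [0,-0.005,0,0,0,0,1],
    [0,-0.007,0,0,0,0,1],
    [0,-0.009,0,0,0,0,1],
    [0,-0.011,0,0,0,0,1],
    [0,-0.013,0,0,0,0,1],
    [0,-0.015,0,0,0,0,1],
    [0,-0.017,0,0,0,0,1],
    [0,-0.019,0,0,0,0,1],
    [0,-0.021,0,0,0,0,1],
    [0,-0.023,0,0,0,0,1],
    [0,-0.025,0,0,0,0,1],
    [0,-0.027,0,0,0,0,1],
    [0,-0.029,0,0,0,0,1],
    [0,-0.031,0,0,0,0,1],
    [0,-0.033,0,0,0,0,1],
    [0,-0.035,0,0,0,0,1],
    [0,-0.0365,0,0,0,0,1],
    [0,-0.038,0,0,0,0,1]
  ]
}}

```text
clock: 13.0
position: [0.4977, 0.0846, 0.0937]
tcp_rot: [-0.028, 1.0, 0.002, 0.004]
contact_force: [-0.2, 0.0, -1.7]
finger_gap: 0.023
```

```bash
python3 - <<'E'
from h import *
c=snap('wrist','w9.png')['color'][:,:,::-1]
cv2.imwrite('pics/w9z.png',cv2.resize(c[90:290,60:320],None,fx=3,fy=3,interpolation=cv2.INTER_CUBIC))
cmd([.4934,.1408,.094],93.25)
E
```

```text
t 13.05 pos [0.4977 0.0845 0.0937] yaw 93.2347226710385 shift [ 0.0011  0.0565 -0.0001] rot [ 0.0028  0.009  -0.0003] F [ 0.0741  0.0862 -0.8849] gap 0.023340204149916506
```

View pics/w9z.png

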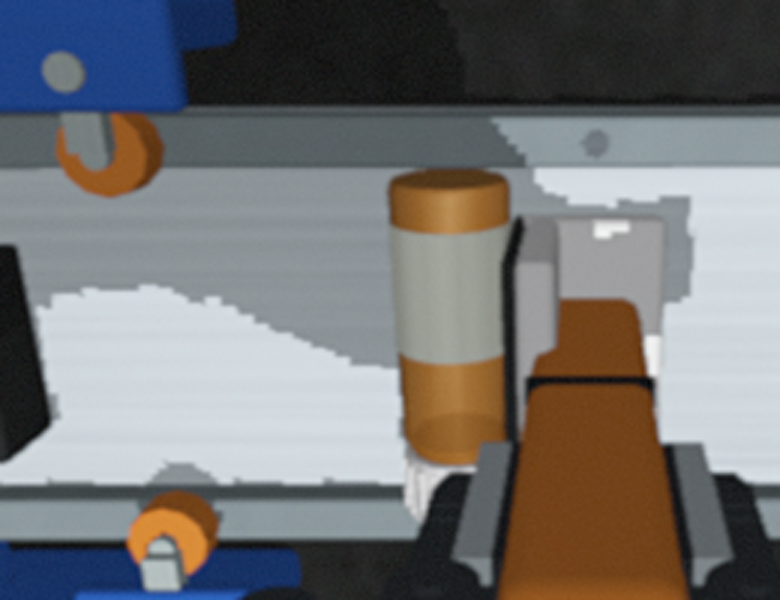

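Call:
{"fn": "arm_command", "kwargs": {
  "commands": [
    [0,-0.001,0,0,0,0,1],
    [0,-0.003,0,0,0,0,1],
    [0,-0.005,0,0,0,0,1],
    [0,-0.007,0,0,0,0,1],
    [0,-0.009,0,0,0,0,1],
    [0,-0.011,0,0,0,0,1],
    [0,-0.013,0,0,0,0,1],
    [0,-0.015,0,0,0,0,1],
    [0,-0.017,0,0,0,0,1],
    [0,-0.019,0,0,0,0,1],
    [0,-0.021,0,0,0,0,1],
    [0,-0.023,0,0,0,0,1],
    [0,-0.025,0,0,0,0,1],
    [0,-0.027,0,0,0,0,1],
    [0,-0.029,0,0,0,0,1],
    [0,-0.031,0,0,0,0,1],
    [0,-0.033,0,0,0,0,1],
    [0,-0.035,0,0,0,0,1],
    [0,-0.0365,0,0,0,0,1],
    [0,-0.038,0,0,0,0,1]
  ]
}}

```text
clock: 15.55
position: [0.4998, 0.0464, 0.0936]
tcp_rot: [-0.028, 1.0, 0.002, 0.005]
contact_force: [0.1, 0.1, -2.1]
finger_gap: 0.0232
```

```bash
python3 - <<'E'
from h import *
c=snap('wrist','w10.png')['color'][:,:,::-1]
cv2.imwrite('pics/w10z.png',cv2.resize(c[90:290,60:320],None,fx=3,fy=3,interpolation=cv2.INTER_CUBIC))
cmd([.4934,.1408,.094],93.25)
E
```

```text
t 15.6 pos [0.4998 0.0463 0.0936] yaw 93.23347128749504 shift [ 0.0011  0.0947 -0.0001] rot [ 0.0027  0.0091 -0.0003] F [ 0.6491  0.0535 -0.952 ] gap 0.023452437174013345
```

View pics/w10z.png

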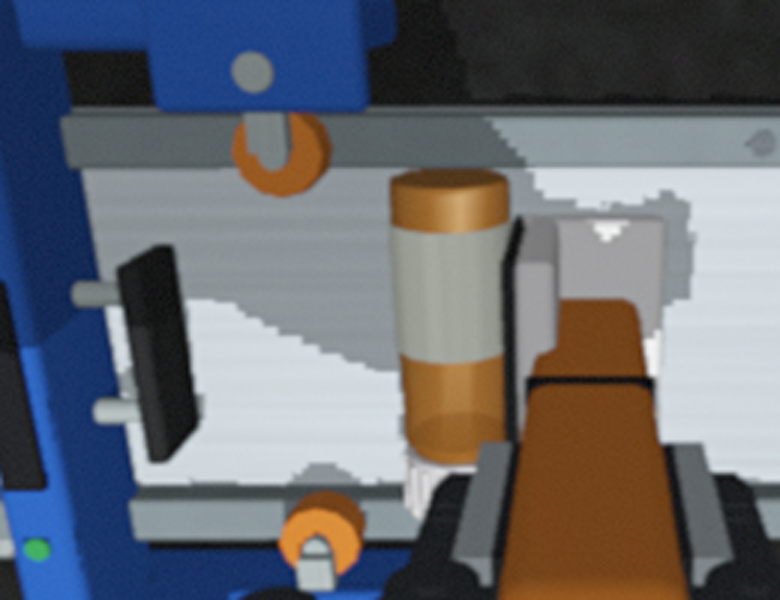

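Call:
{"fn": "arm_command", "kwargs": {
  "commands": [
    [0,-0.001,0,0,0,0,1],
    [0,-0.002,0,0,0,0,1],
    [0,-0.0035,0,0,0,0,1],
    [0,-0.005,0,0,0,0,1],
    [0,-0.0065,0,0,0,0,1],
    [0,-0.008,0,0,0,0,1],
    [0,-0.009,0,0,0,0,1],
    [0,-0.01,0,0,0,0,1],
    [0,-0.011,0,0,0,0,1],
    [0,-0.012,0,0,0,0,1],
    [0,-0.013,0,0,0,0,1],
    [0,-0.0137,0,0,0,0,1],
    [0,-0.0144,0,0,0,0,1],
    [0,-0.015,0,0,0,0,1],
    [0,-0.0155,0,0,0,0,1],
    [0,-0.016,0,0,0,0,1]
  ]
}}

```text
clock: 17.6
position: [0.5008, 0.0306, 0.0936]
tcp_rot: [-0.028, 1.0, 0.002, 0.005]
contact_force: [-0.0, 1.8, -1.6]
finger_gap: 0.0232
```

```bash
python3 - <<'E'
from h import *
c=snap('wrist','w11.png')['color'][:,:,::-1]
cv2.imwrite('pics/w11z.png',cv2.resize(c[90:290,60:320],None,fx=3,fy=3,interpolation=cv2.INTER_CUBIC))
cmd([.4934,.1408,.094],93.25)
E
```

```text
t 17.65 pos [0.5008 0.0306 0.0936] yaw 93.21806738830426 shift [ 0.0012  0.1105 -0.    ] rot [ 0.0033  0.0093 -0.0006] F [ 0.0764  2.774  -0.9475] gap 0.023380877072882066
```

View pics/w11z.png

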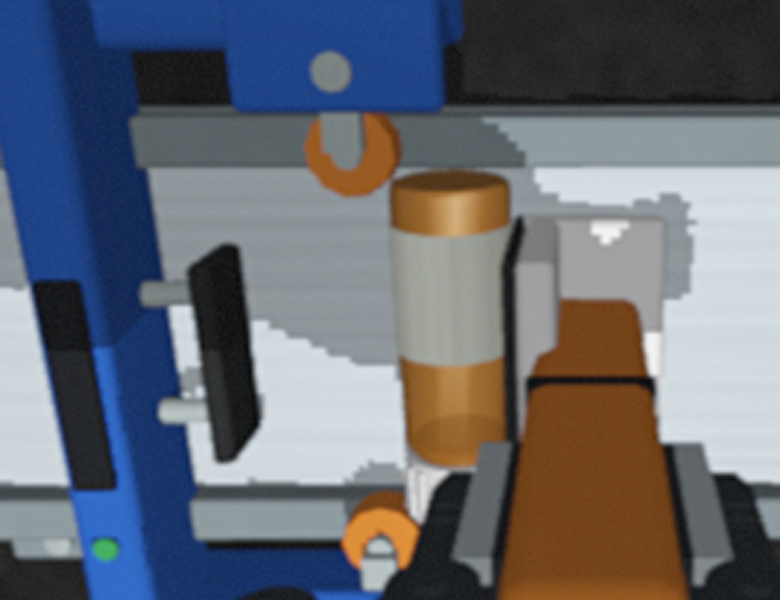

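Call:
{"fn": "arm_command", "kwargs": {
  "commands": [
    [0,-0.0005,0,0,0,0,1],
    [0,-0.001,0,0,0,0,1],
    [0,-0.0015,0,0,0,0,1],
    [0,-0.002,0,0,0,0,1],
    [0,-0.0025,0,0,0,0,1],
    [0,-0.003,0,0,0,0,1],
    [0,-0.0035,0,0,0,0,1],
    [0,-0.004,0,0,0,0,1],
    [0,-0.0045,0,0,0,0,1],
    [0,-0.005,0,0,0,0,1]
  ]
}}

```text
clock: 18.9
position: [0.5011, 0.0254, 0.0936]
tcp_rot: [-0.028, 1.0, 0.002, 0.005]
contact_force: [-0.5, 2.3, -2.2]
finger_gap: 0.0232
```

```bash
python3 - <<'E'
from h import *
c=snap('wrist','w12.png')['color'][:,:,::-1]
cv2.imwrite('pics/w12z.png',cv2.resize(c[90:290,60:320],None,fx=3,fy=3,interpolation=cv2.INTER_CUBIC))
cmd([.4934,.1408,.094],93.25)
E
```

```text
t 18.95 pos [0.5011 0.0254 0.0936] yaw 93.22649571125581 shift [ 0.0012  0.1157 -0.0001] rot [ 0.003   0.0093 -0.0004] F [-0.1963  0.2354 -1.238 ] gap 0.02312245380094076
```

View pics/w12z.png

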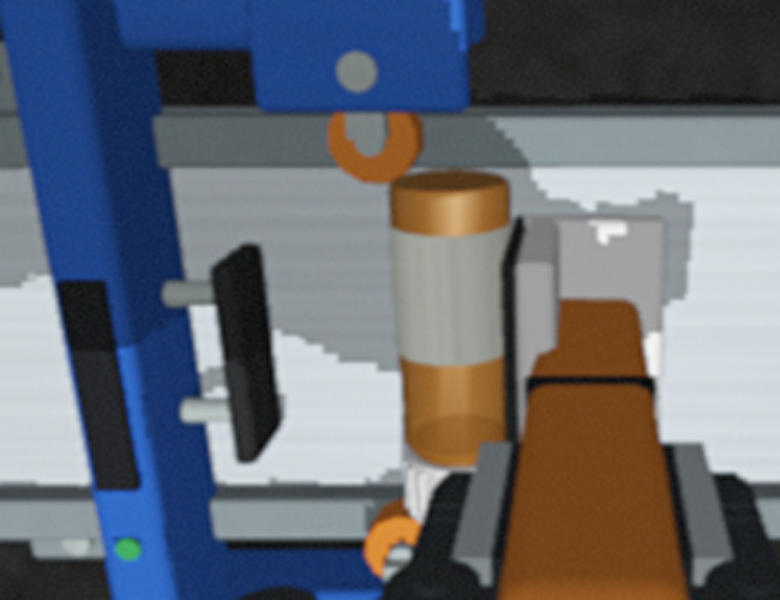

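Call:
{"fn": "arm_command", "kwargs": {
  "commands": [
    [0,-0.001,0,0,0,0,1],
    [0,-0.002,0,0,0,0,1],
    [0,-0.003,0,0,0,0,1],
    [0,-0.004,0,0,0,0,1],
    [0,-0.005,0,0,0,0,1],
    [0,-0.006,0,0,0,0,1],
    [0,-0.007,0,0,0,0,1],
    [0,-0.008,0,0,0,0,1],
    [0,-0.009,0,0,0,0,1],
    [0,-0.01,0,0,0,0,1],
    [0,-0.011,0,0,0,0,1],
    [0,-0.012,0,0,0,0,1],
    [0,-0.013,0,0,0,0,1],
    [0,-0.014,0,0,0,0,1],
    [0,-0.015,0,0,0,0,1],
    [0,-0.016,0,0,0,0,1],
    [0,-0.017,0,0,0,0,1],
    [0,-0.018,0,0,0,0,1],
    [0,-0.019,0,0,0,0,1],
    [0,-0.02,0,0,0,0,1]
  ]
}}

```text
clock: 21.45
position: [0.5022, 0.0054, 0.0935]
tcp_rot: [-0.028, 1.0, 0.002, 0.005]
contact_force: [0.8, 1.1, -0.9]
finger_gap: 0.0229
```

```bash
python3 - <<'E'
from h import *
c=snap('wrist','w13.png')['color'][:,:,::-1]
cv2.imwrite('pics/w13z.png',cv2.resize(c[90:290,60:320],None,fx=3,fy=3,interpolation=cv2.INTER_CUBIC))
cmd([.4934,.1408,.094],93.25)
E
```

```text
t 21.5 pos [0.5022 0.0052 0.0935] yaw 93.22510903891326 shift [ 0.0012  0.1359 -0.0001] rot [ 0.0029  0.0092 -0.0004] F [-0.3375  0.5086 -1.5032] gap 0.023607218887688405
```

View pics/w13z.png

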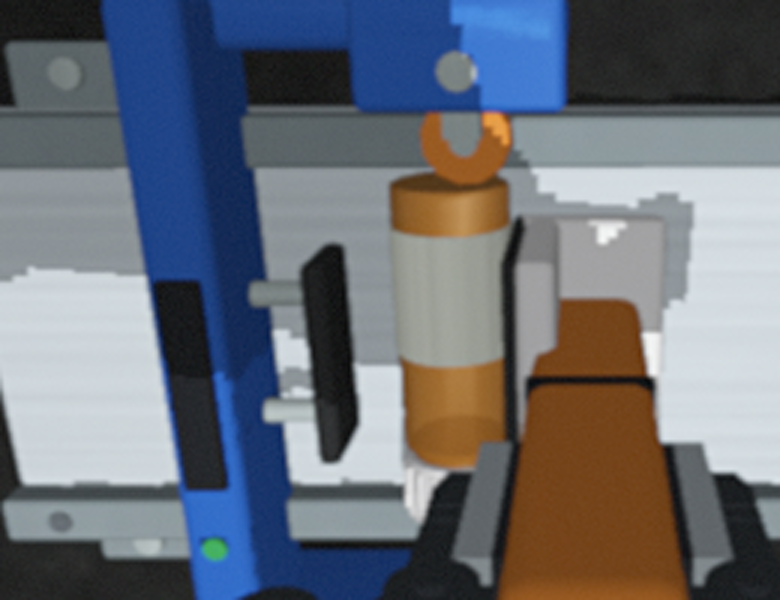

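Call:
{"fn": "arm_command", "kwargs": {
  "commands": [
    [0,-0.001,0,0,0,0,1],
    [0,-0.002,0,0,0,0,1],
    [0,-0.003,0,0,0,0,1],
    [0,-0.004,0,0,0,0,1],
    [0,-0.005,0,0,0,0,1],
    [0,-0.006,0,0,0,0,1],
    [0,-0.007,0,0,0,0,1],
    [0,-0.008,0,0,0,0,1],
    [0,-0.009,0,0,0,0,1],
    [0,-0.01,0,0,0,0,1],
    [0,-0.011,0,0,0,0,1],
    [0,-0.012,0,0,0,0,1],
    [0,-0.013,0,0,0,0,1]
  ]
}}

```text
clock: 23.12
position: [0.5029, -0.0078, 0.0935]
tcp_rot: [-0.028, 1.0, 0.002, 0.005]
contact_force: [0.5, 0.9, -1.9]
finger_gap: 0.0232
```

```bash
python3 - <<'E'
from h import *
c=snap('wrist','w14.png')['color'][:,:,::-1]
cv2.imwrite('pics/w14z.png',cv2.resize(c[90:290,60:320],None,fx=3,fy=3,interpolation=cv2.INTER_CUBIC))
cmd([.4934,.1408,.094],93.25)
E
```

```text
t 23.175 pos [ 0.503  -0.0079  0.0935] yaw 93.2270265368324 shift [ 0.0012  0.149  -0.0001] rot [ 0.0027  0.0093 -0.0004] F [-0.7024 -0.9533 -1.7744] gap 0.023390371236345832
```

View pics/w14z.png

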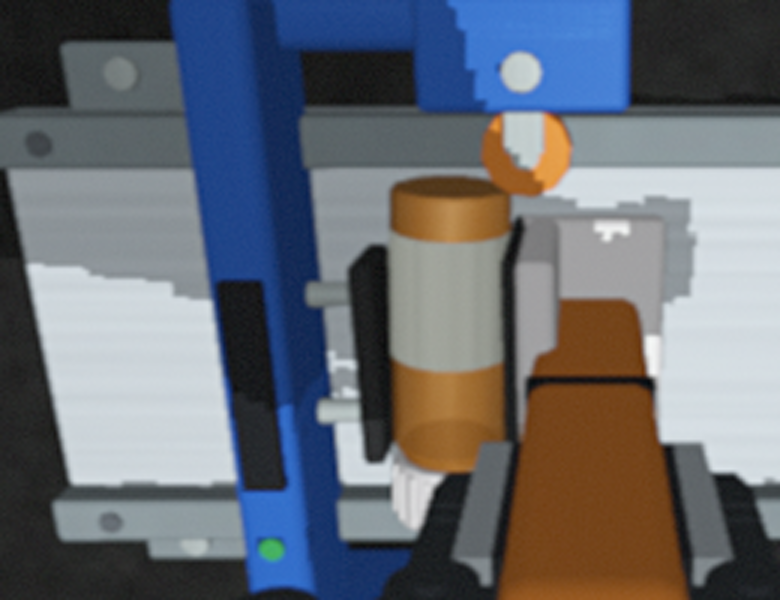

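Call:
{"fn": "arm_command", "kwargs": {
  "commands": [
    [0,-0.0007,0,0,0,0,1],
    [0,-0.0014,0,0,0,0,1],
    [0,-0.002,0,0,0,0,1],
    [0,-0.002,0,0,0,0,1],
    [0,0.002,0,0,0,0,1],
    [0,0.006,0,0,0,0,1],
    [0,0.012,0,0,0,0,1],
    [0,0.02,0,0,0,0,1],
    [0,0.03,0,0,0,0,1],
    [0,0.04,0,0,0,0,1],
    [0,0.05,0,0,0,0,1],
    [0,0.05,0,0,0,0,1],
    [0,0.05,0,0,0,0,1]
  ]
}}

```text
clock: 24.8
position: [0.5001, 0.042, 0.0936]
tcp_rot: [-0.028, 1.0, 0.001, 0.005]
contact_force: [-0.8, 0.2, -2.0]
finger_gap: 0.0234
```

```bash
python3 - <<'E'
from h import *
c=snap('wrist','w15.png')['color'][:,:,::-1]
cv2.imwrite('pics/w15z.png',cv2.resize(c[90:290,0:260],None,fx=3,fy=3,interpolation=cv2.INTER_CUBIC))
cmd([.4961,.3799,.170],101.586)
E
```

```text
t 24.85 pos [0.5001 0.0419 0.0936] yaw 93.23361695396335 shift [-0.0157  0.3379 -0.0754] rot [ 0.0019  0.0094 -0.1458] F [-0.2839  0.2747 -1.3986] gap 0.023170436367621897
```

View pics/w15z.png

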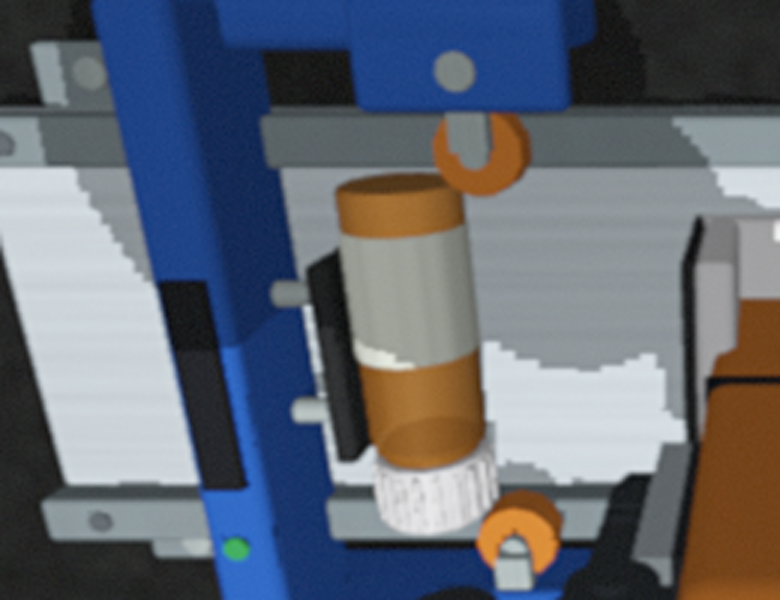

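The vial sits behind both rollers, which have sprung fully out, and it rests against the buffer. Next I return the paddle.

Call:
{"fn": "arm_command", "kwargs": {
  "commands": [
    [0,0.01,-0.03,0,0,0,1],
    [0,0.02,-0.06,0,0,0,1],
    [-0.001,0.03,-0.085,0,0,0,1],
    [-0.002,0.06,-0.085,0,0,-0.03,1],
    [-0.004,0.1,-0.085,0,0,-0.05,1],
    [-0.006,0.145,-0.085,0,0,-0.07,1],
    [-0.008,0.19,-0.085,0,0,-0.09,1],
    [-0.01,0.235,-0.085,0,0,-0.11,1],
    [-0.012,0.275,-0.085,0,0,-0.13,1],
    [-0.014,0.31,-0.083,0,0,-0.146,1],
    [-0.016,0.33,-0.08,0,0,-0.146,1],
    [-0.016,0.338,-0.075,0,0,-0.146,1],
    [-0.016,0.338,-0.075,0,0,-0.146,1],
    [-0.016,0.338,-0.075,0,0,-0.146,1]
  ]
}}

```text
clock: 26.6
position: [0.4965, 0.3788, 0.1694]
tcp_rot: [-0.101, 0.995, 0.001, 0.004]
contact_force: [-0.5, -0.2, -2.5]
finger_gap: 0.0235
```

```bash
python3 - <<'E'
from h import *
c=snap('wrist','w16.png')
cmd([.4961,.3799,.0812],101.586)
E
```

```text
t 26.65 pos [0.4966 0.3789 0.1697] yaw 101.53096063961253 shift [0.0011 0.001  0.0884] rot [ 0.0007  0.0093 -0.001 ] F [ 0.9836 -0.4401 -2.3965] gap 0.023615454090005608
```

View pics/w16.png

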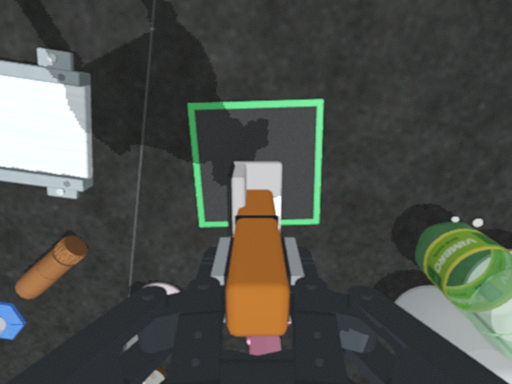

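Call:
{"fn": "arm_command", "kwargs": {
  "commands": [
    [0.001,0.001,0.03,0,0,0,1],
    [0.001,0.001,0.055,0,0,0,1],
    [0.001,0.001,0.072,0,0,0,1],
    [0.001,0.001,0.08,0,0,0,1],
    [0.001,0.001,0.083,0,0,0,1],
    [0.001,0.001,0.085,0,0,0,1],
    [0.001,0.001,0.086,0,0,0,1],
    [0.001,0.001,0.086,0,0,0,1],
    [0.001,0.001,0.086,0,0,0,1]
  ]
}}

```text
clock: 27.78
position: [0.4963, 0.3801, 0.084]
tcp_rot: [-0.1, 0.995, 0.001, 0.005]
contact_force: [0.1, -0.4, -2.6]
finger_gap: 0.0239
```

```bash
python3 - <<'E'
from h import *
for i in range(4):
  c=snap('scene','sc17.png'); print(get_obs()['contact_force'])
cmd([.4961,.3799,.0812],101.586)
E
```

```text
[-0.9116 -0.2182 -2.2112]
[-0.3741  0.835  -1.5424]
[-0.194  -0.2884 -2.2755]
[-0.3719 -0.0601 -1.6754]
t 27.975 pos [0.4962 0.38   0.0837] yaw 101.53338166990966 shift [ 0.0001 -0.0001  0.0025] rot [ 0.0009  0.0095 -0.0009] F [-0.3719 -0.0601 -1.6754] gap 0.023569618876866146
```

Still carrying the full weight, about 2.5 mm up; I'll go down in fine steps.

Call:
{"fn": "arm_command", "kwargs": {
  "commands": [
    [0,0,0.0007,0,0,0,1],
    [0,0,0.0014,0,0,0,1],
    [0,0,0.002,0,0,0,1],
    [0,0,0.0025,0,0,0,1],
    [0,0,0.0028,0,0,0,1],
    [0,0,0.0028,0,0,0,1],
    [0,0,0.0028,0,0,0,1]
  ]
}}

```text
clock: 28.85
position: [0.4962, 0.3799, 0.0812]
tcp_rot: [-0.1, 0.995, 0.001, 0.005]
contact_force: [-0.5, -1.2, 0.8]
finger_gap: 0.0236
```

```bash
python3 - <<'E'
from h import *
for i in range(4):
  c=snap('scene','sc18.png'); print(get_obs()['contact_force'])
cmd([.4961,.3799,.0812],101.586)
E
```

```text
[-1.8155 -1.1161  1.7993]
[-0.9217 -0.8965  1.2224]
[-0.8063 -0.4758  2.4128]
[-1.9008 -0.4916  1.9256]
t 29.05 pos [0.4963 0.38   0.0812] yaw 101.53215391976475 shift [ 0.0002 -0.      0.    ] rot [ 0.0008  0.0095 -0.0009] F [-1.9008 -0.4916  1.9256] gap 0.023236794197614777
```

Call:
{"fn": "arm_command", "kwargs": {
  "commands": [
    [0,0,0,0,0,0,0.3],
    [0,0,0,0,0,0,0],
    [0,0,0,0,0,0,-0.5],
    [0,0,0,0,0,0,-1],
    [0,0,0,0,0,0,-1],
    [0,0,0,0,0,0,-1],
    [0,0,0,0,0,0,-1],
    [0,0,0,0,0,0,-1]
  ]
}}

```text
clock: 30.05
position: [0.4963, 0.3799, 0.0812]
tcp_rot: [-0.1, 0.995, 0.001, 0.005]
contact_force: [1.1, 0.1, 0.0]
finger_gap: 0.0852
```

```bash
python3 - <<'E'
from h import *
c=snap('wrist','w19.png')
cmd([.4961,.3799,.19],101.586)
E
```

```text
t 30.1 pos [0.4963 0.38   0.0812] yaw 101.5331131756434 shift [-0.0009  0.0001 -0.1088] rot [ 0.0008  0.0096 -0.0009] F [ 0.3547 -0.3808  0.2243] gap 0.08530961962011
```

View pics/w19.png

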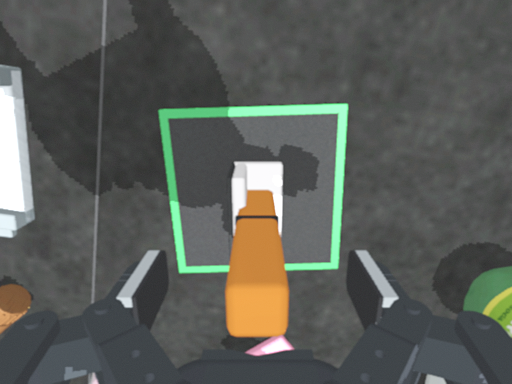

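Released; the paddle stands free between the open fingers. I'll retreat upward and check.

Call:
{"fn": "arm_command", "kwargs": {
  "commands": [
    [0,0,-0.01,0,0,0,-1],
    [0,0,-0.03,0,0,0,-1],
    [0,0,-0.06,0,0,0,-1],
    [0,0,-0.09,0,0,0,-1],
    [0,0,-0.12,0,0,0,-1],
    [0,0,-0.16,0,0,0,-1],
    [-0.03,0,-0.2,0,0,0,-1],
    [-0.05,-0.02,-0.22,0,0,0,-1],
    [-0.05,-0.02,-0.22,0,0,0,-1],
    [-0.05,-0.02,-0.22,0,0,0,-1]
  ]
}}

```text
clock: 31.35
position: [0.5466, 0.3697, 0.3018]
tcp_rot: [-0.1, 0.995, 0.001, 0.004]
contact_force: [-0.0, 0.9, -0.9]
finger_gap: 0.0855
```

```bash
python3 - <<'E'
from h import *
snap('wrist','w20.png');c=snap('scene','sc20.png')['color'][:,:,::-1]
cv2.imwrite('pics/sc20z.png',cv2.resize(c[140:300,60:330],None,fx=2.9,fy=2.9,interpolation=cv2.INTER_CUBIC))
cmd([.4961,.3799,.19],101.586)
E
```

```text
t 31.45 pos [0.5459 0.3697 0.3005] yaw 101.55843638234464 shift [0.0475 0.0199 0.1102] rot [ 0.0004  0.0072 -0.0005] F [ 0.5534  0.4823 -0.2065] gap 0.08544541849217371
```

View pics/w20.png

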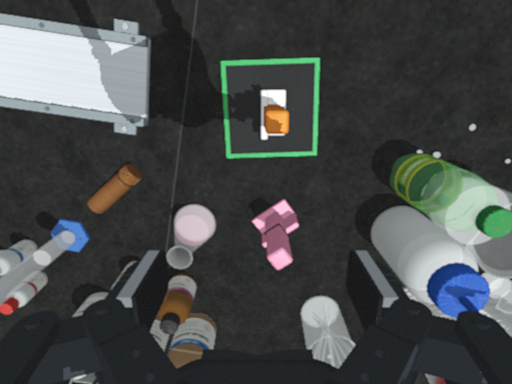

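View pics/sc20z.png

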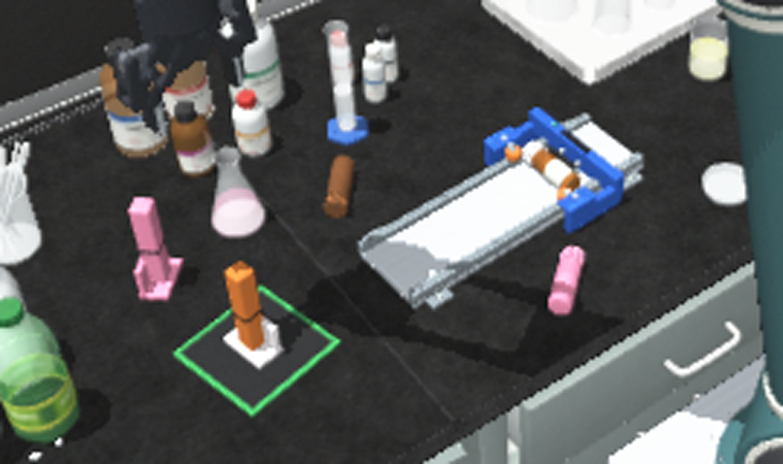

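The paddle stands upright on its mat (scene zoom 250,320). The vial is held in the head (555,175), and the other things are where they were. I'm handing in.

```bash
python3 -c "
from rig import *
print(sign_off())"
```

```text
the job is handed in; nothing more can be done
None
```

The amber vial is caught behind both orange rollers and rests against the buffer. The paddle is standing back on its mat, released, and the job is handed in. It took about 31 s of the 64 s allowed.

- **Push:** I rolled the vial with the paddle's black face at no more than about 16 mm/s. It was still at the face in every picture taken during the push. The highest force I read along the track was about 2.8 N. I read forces only between moves, so a short peak at the rollers could have been missed.
- **Roller line:** I measured it from the wrist camera at about 51 mm beyond the track's centre.
- **Vial check:** After I backed the paddle away, the wrist picture showed both rollers sprung out behind the vial and the vial against the buffer. I judged the buffer's 3 mm of travel by eye only.
- **Paddle check:** The wrist force turned from the paddle's weight to an upward push as it touched down. The last pictures show it upright on the mat about where it started, with the gripper open and well clear.
- **Surroundings:** Nothing else I could see in the last pictures had moved. The tape roll and lab timer were not in the final close-ups, but the arm did not go near them.
- **Disagreement:** My first side-view estimate of the track's centre line was about 6 mm off the wrist view. I used the wrist view, which agreed with the vial's own position.

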